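Gauge two stand feet on a level pin and sort them

ROBOT

A 6-joint arm with a two-finger parallel gripper is mounted at the origin on a cart in front of the work surface, level with it; the furniture and walls round the work are solid. World frame = base frame: x ahead of the robot, y to its left, z up, the work surface at z = 0. Lengths are in m, angles in rad, forces in N, time in s.
With the tool pointing down it reaches from about 0.275 to 0.875 m from the base axis. Payload 12.5 kg.
Tool frame: the origin (TCP) lies at the very end of the fingers, on their centre line; the grasp point (between the pads) lies 19 mm behind it; z points along the fingers, y is the direction in which the jaws open and shut (so a half turn about z gives the same grasp; the last joint's range is limited). The gripper opens to 85 mm and grips with 20 to 120 N. Pads are 22 mm wide; open, the fingers measure 114 mm over their backs; the gripper's body (76 mm by 85 mm) begins 54 mm behind the grasp point. The pads swing forward as they close: fully open they stand 13 mm farther back than shut.
Start: joints at [-1.376, 0.351, 1.652, -0, 1.139, -0.085], TCP at [0.152, -0.529, 0.193] pointing down, gripper open.
Joint ranges: [-2.75, 2.75], [-0.79, 2.1], [0.01, 2.65], [-1.57, 4.71], [0.07, 3.14], [-2.87, 2.87]. Speed limits (rad/s): [2.22, 2.22, 2.79, 3.14, 3.14, 3.14].

INTERFACE

Orientations are given as a rotation vector (axis times angle).
In Python, from cell import manip gives the robot as it stands. The module is installed in compiled form; this text tells all that it offers. Calls block until the motion is done:
- manip.move_pose(position, orientation): joint-space move of the TCP to a pose.
- manip.line_to(position, orientation=None, feed=0.15, stop_force=None): straight line of the TCP; orientation=None keeps the orientation; feed is the mean speed in m/s. With stop_force (N) it stops when the force on the tool has changed by that much, and returns True; else False.
- manip.move_j(angles): joint-space move.
- manip.command_gripper(opening): finger opening in m; the grip force is fixed at half the most; returns when the fingers have stopped.
- manip.hold(seconds).
- manip.ik(position, orientation): joint angles nearest the present ones, or None.
- manip.capture(name): name is "side" or "top" or "wrist"; returns a dict with "image" (480x640x3 uint8, blue, green, red), "fovy" (degrees; the focal length in pixels is half the picture's height over the tangent of half this angle, whatever the lens; pixels are square), "cx", "cy" (the principal point, pixels), "R" (3x3) and "t" (3): a world point X has camera coordinates R X + t. Camera axes: x right, y down, z forward; pixel columns grow to the right and rows downward; lengths in m; the calibration is good to about 2 mm. A picture is of the moment at which its call begins. There is no depth.
A pose or a line that the arm cannot do raises manip.Unreachable and nothing moves.
- manip.finish_job(): hands the job in, once; it reports no verdict.
Readings, each from a call of its own:
- manip.get_time(): time.
- manip.get_joint_pos(): joint angles.
- manip.get_qd(): joint speeds.
- manip.get_tau(): joint torques, N m.
- manip.get_ee_pos(): TCP position.
- manip.get_orientation(): TCP orientation.
- manip.get_ft_force(): force on the tool from outside, world axes, zero at the start.
- manip.get_moment(): the same for the moment, N m.
- manip.get_gripper_width(): finger opening in m.
Only numpy, scipy, OpenCV 4.12 (cv2) and the standard library are available. Lean on these libraries where they do the work, as an engineer would, in place of code of your own. Each camera call takes 0.05 s, during which the arm holds its last target. There are 200 camera calls.

TASK

Two slide-on feet for the photo stand's legs look alike outside, but only one has the right bore: find it by trying them, open end first and without forcing, on the level gauge pin, and push the one that fits fully home against the block. Then take it off and stand it upright on its sole plate, open end up, in the steel tray, and put the foot that does not fit into the white reject box. Leave the other things on the worktop where they are.

Things in the scene. Friction and masses are not known exactly. Their poses are not given: they have to be found in the camera images.
- foot_a: slide-on stand foot, bare aluminium, lies on its side at first: square body 32 x 32 mm, 60 mm long over all; the closed end is a flat sole plate, 50 (y) x 32 (z) mm, 6 mm thick, at x = -30 to -24 mm. Origin at the body's centre (16 mm above the worktop as it lies); x points out of the open end, y is the sole's long side. 0.11 kg. Its bore: see foot_b
- foot_b: the other foot, alike outside, same axes. One foot (not told which) has a 20.5 mm bore and goes over the pin, the other a 14 mm bore and does not. Both are bored 54 mm deep from the open end
- foot_a_mouth (a point): centre of foot_a's open end, 30 mm from its origin along x; axes as the foot's
- foot_b_mouth (a point): the same for foot_b
- gauge: fixed gauge: base plate 120 (x -55 to 65) x 90 (y) x 12 mm; on it a grey block 40 (x 0 to 40) x 52 (y) mm, top at 97 mm, from whose front face a level steel pin, 17 mm diameter, 45 mm long, tapered tip, sticks out along -x. Origin on the worktop under the pin's root
- pin_root (a point): where the pin's axis meets the block's front face, 70 mm above the worktop; axes as the gauge's
- pin_tip (a point): end of the pin, 45 mm out from pin_root along the gauge's -x
- tray: fixed stainless instrument tray, 126 (x) x 256 (y) mm over its rim, 19 mm high; inner floor about 90 x 190 mm, 4 mm above the worktop. Origin on the worktop under its centre
- reject_box: fixed open white plastic box, 150 (x) x 120 (y) mm, 35 mm high, walls and floor 4 mm. Origin on the worktop under its centre
- concretion: bystander, to be left alone: brown lump of concretion, about 38 x 41 x 23 mm. Origin under its centre
- sherd: bystander, to be left alone: grey potsherd, about 40 x 45 x 10 mm. Origin under its centre
- petri: bystander, to be left alone: clear petri dish with fragments, 66 across, 13 high mm. Origin under its centre
- tape: bystander, to be left alone: roll of tape lying flat, 96 across, 25 high mm. Origin under its centre
- vial: bystander, to be left alone: standing capped vial, 29 across, 72 high mm. Origin under its centre
- marker: bystander, to be left alone: marker pen lying along its y axis, 17 x 135 x 16 mm. Origin under its centre
- brush: bystander, to be left alone: soft brush lying along its y axis, 12 x 199 x 12 mm. Origin under its centre
Things that resemble listed ones, but are neither listed nor needed, are in the scene too. What is shaped like the foot_a but purple is not meant.

How it is judged:
By the outcome, as a careful person would: the job done as asked, in the order asked, and still so for the second after the job is handed in, with the robot touching nothing.
It also fails if it takes over 72 s, if anything falls off the work surface, if the arm or the gripper's body presses on something with over 40 N, if the wrist force passes 120 N, or if a joint passes its speed limit or range.

## Working session

There is one attempt and no reset: what is moved stays moved. The work goes in short steps, each a Python script; the robot and the scene stay as the last script left them, time stands still between calls to the robot, and variables do not carry over. Pictures are saved under pics/ and viewed, on a budget of 10 in all, crops included, one or two more only if the job needs it, and the job is handed in when it is done.

```bash
mkdir -p pics; cat > h.py <<'E'
import numpy as np, cv2
from scipy.spatial.transform import Rotation as Ro
from cell import manip as m
def cap(n,f=None):
    c=m.capture(n)
    if f: cv2.imwrite('pics/'+f,c['image'])
    return c
def ray(c,u,v,z):
    f=240/np.tan(np.radians(c['fovy'])/2)
    R=np.array(c['R']);t=np.array(c['t'])
    d=R.T@np.array([(u-c['cx'])/f,(v-c['cy'])/f,1]);o=-R.T@t
    return o+d*(z-o[2])/d[2]
def proj(c,X):
    f=240/np.tan(np.radians(c['fovy'])/2)
    p=np.array(c['R'])@np.array(X)+np.array(c['t'])
    return np.array([c['cx']+f*p[0]/p[2],c['cy']+f*p[1]/p[2]])
E
python3 - <<'E'
from h import *
import pickle
for n in ('top','side','wrist'):
    c=cap(n,n+'1.png'); pickle.dump(dict(c),open(n+'1.pkl','wb'))
    print(n,c['fovy'],c['cx'],c['cy'],(-np.array(c['R']).T@c['t']).round(3),np.array(c['R']).round(2).tolist())
print(m.get_time(),m.get_orientation())
E
```

```text
top 43.76509602818843 318.2561740535328 242.94213520345986 [ 0.144 -0.027  1.535] [[-0.15, -0.99, -0.0], [-0.96, 0.15, -0.24], [0.24, -0.04, -0.97]]
side 47.06748501445489 332.01106702383163 237.21294777029516 [ 0.041 -1.243  0.644] [[0.93, -0.37, 0.03], [-0.13, -0.39, -0.91], [0.35, 0.84, -0.41]]
wrist 60.136821923713434 326.07311845942644 240.84227743862945 [ 0.231 -0.505  0.373] [[0.28, -0.96, -0.0], [-0.91, -0.26, 0.32], [-0.31, -0.09, -0.95]]
0.15 [-3.11004760e+00 -4.37882084e-01  6.68228642e-05]
```

View pics/top1.png

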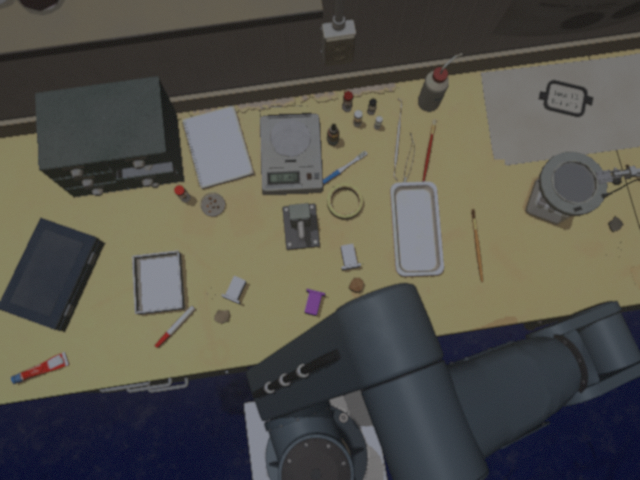

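View pics/side1.png

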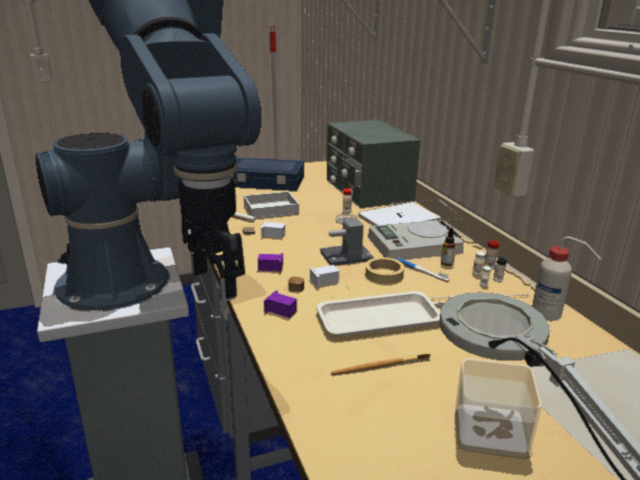

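The top view shows the feet at about (235,290) and (350,256), the gauge at (300,226), the reject box at (160,282) and the steel tray at (417,228). There are also purple decoys. I'll zoom in on the feet and gauge.

```bash
python3 - <<'E'
from h import *
i=cv2.imread('pics/top1.png')[190:320,200:380]
cv2.imwrite('pics/crop1.png',cv2.resize(i,None,fx=4.4,fy=4.4,interpolation=cv2.INTER_CUBIC))
import pickle
c=pickle.load(open('top1.pkl','rb'))
for n,u,v,z in [('fa',350,256,.016),('fb',235,290,.016),('gb',300,226,.012),('box',160,282,.035),('tray',417,228,.019)]:
    print(n,ray(c,u,v,z).round(3))
E
```

```text
fa [ 0.474 -0.161  0.016]
fb [0.431 0.146 0.016]
gb [ 0.575 -0.044  0.012]
box [0.477 0.33  0.035]
tray [ 0.521 -0.348  0.019]
```

View pics/crop1.png

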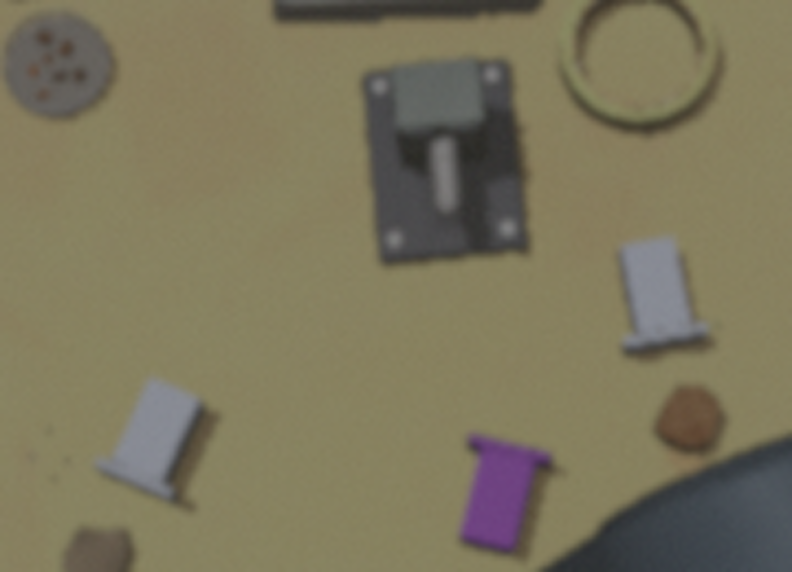

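The pin points toward the robot and both feet lie with their mouths pointing away from it. I plan one grasp leaning 25° toward the mouth, which suits the pick, the pin and the upright placing. First I'll compute the poses and check IK.

```bash
cat >> h.py <<'E'
AL=np.radians(25)
def tool(footR,al=None):
    a=AL if al is None else al; s,c=np.sin(a),np.cos(a)
    return footR@np.array([[c,0,-s],[0,-1,0],[-s,0,-c]])
G=np.array([.005,0,.0085])   # grasp point in foot frame
def foot_pose(p,footR,g=G):
    "TCP pose for foot origin p / foot rotation"
    T=tool(footR)
    return np.array(p)+footR@g+.019*T[:,2], Ro.from_matrix(T).as_rotvec()
def yaw(a): return Ro.from_euler('z',a).as_matrix()
def upright(a): # foot x up, foot z (tool comes from +z side) pointing at angle a
    z=np.array([np.cos(a),np.sin(a),0]);x=np.array([0,0,1.]);return np.column_stack([x,np.cross(z,x),z])
E
python3 - <<'E'
from h import *
import pickle
c=pickle.load(open('top1.pkl','rb'))
P=lambda l,z:np.array([ray(c,200+u/4.4,190+v/4.4,z) for u,v in l])
g=P([(365,75),(510,62),(525,252),(385,265)],.012)
d=(g[0]+g[1]-g[2]-g[3])/2;ya=np.arctan2(d[1],d[0]);print('gauge len',np.linalg.norm(d),'yaw',np.degrees(ya))
o=g.mean(0)-.005*d/np.linalg.norm(d);print('origin',o.round(4))
pin=P([(441,140),(446,210)],.0785);print('pin',pin.round(4))
for n,l in (('R',[(620,246),(675,238),(707,325),(625,350)]),('L',[(152,378),(203,405),(182,500),(97,465)])):
    q=P(l,.032);mo=(q[0]+q[1])/2;so=(q[2]+q[3])/2;e=mo-so
    print(n,'mouth',mo.round(4),'ctr',((mo+so)/2).round(4),'yaw',np.degrees(np.arctan2(e[1],e[0])),'len',np.linalg.norm(e),
      'yaw from sole',np.degrees(np.arctan2(*(lambda w:(-w[0],w[1]))(q[3]-q[2]))), 'w',np.linalg.norm(q[0]-q[1]))
    y=np.arctan2(e[1],e[0]);k=(mo+so)/2;k[2]=.016
    for dz in (0,.1): print(m.ik(*foot_pose(k+[0,0,dz],yaw(y))))
print('pin ik',m.ik(*foot_pose(np.r_[(o-.03*d/np.linalg.norm(d))[:2],.07],yaw(ya))))
for a in (180,170,150,120,200): 
    A=np.radians(a)
    print(a,m.ik(*foot_pose([.52,-.348,.034],upright(A))),m.ik(*foot_pose([.52,-.348,.12],upright(A))))
print('box',m.ik(*foot_pose([.477,.33,.03],yaw(0))))
E
```

```text
gauge len 0.11913036604646395 yaw -3.347202687608584
origin [ 0.5671 -0.0474  0.012 ]
pin [[ 0.5672 -0.0458  0.0785]
 [ 0.5256 -0.0425  0.0785]]
R mouth [ 0.5003 -0.1575  0.032 ] ctr [ 0.4712 -0.1581  0.032 ] yaw 1.212357473095163 len 0.05829955010085732 yaw from sole 8.412448247485344 w 0.032810925971611914
[-0.33044581  0.7433798   1.60099424 -0.15597352  1.21388034  1.30470182]
[-0.33044581  0.59862398  1.56638585 -0.14847679  1.39118255  1.27653136]
L mouth [0.4539 0.127  0.032 ] ctr [0.4291 0.1411 0.032 ] yaw -29.606023763577973 len 0.056916346523433865 yaw from sole -31.036459277665816 w 0.034070716182861394
[0.06048761 0.65074603 1.80253807 0.26516553 1.07583879 1.97568057]
[0.06048761 0.48542661 1.76644119 0.24380593 1.27082081 2.03058766]
pin ik [-0.14984127  0.73505437  1.4444912  -0.03918339  1.39690958  1.49468161]
180 [-1.04931485  0.81532965  2.0660021   1.96569363  1.01858743 -1.3056169 ] [-1.04931485  0.60794541  2.09347369  1.85362082  0.95854406 -1.10238751]
170 [-0.98158889  0.80388475  2.14676365  2.2562138   1.00758942 -1.40796524] [-0.98158889  0.58018472  2.17596739  2.14336952  0.89274226 -1.21464245]
150 [-0.76812514  0.79805231  2.23182097  2.88217869  1.0262624  -1.53923666] [-0.76812514  0.55366902  2.2633525   2.83729635  0.82169878 -1.46517214]
120 [-0.40966832  0.80593774  2.12920957  3.85271152  0.97287128 -1.71895657] [-0.40966832  0.58603102  2.15800156  3.95714421  0.83439516 -1.88708561]
200 [-1.11049253  0.86392788  1.85454114  1.48023151  1.13000131 -1.10268459] [-1.11049253  0.68849149  1.87901425  1.41114728  1.1488852  -0.93776739]
box [0.43348407 0.82397884 1.38435274 0.1834885  1.33742516 1.92509229]
```

```bash
python3 - <<'E'
from h import *
import pickle
t0=m.get_time()
m.move_pose(*foot_pose([.471,-.158,.016+.11],yaw(np.radians(6))))
c=cap('wrist','w2.png');pickle.dump(dict(c),open('w2.pkl','wb'));print(m.get_time()-t0,m.get_ee_pos())
E
```

```text
1.9 [ 0.46780561 -0.15914146  0.11746987]
```

View pics/w2.png

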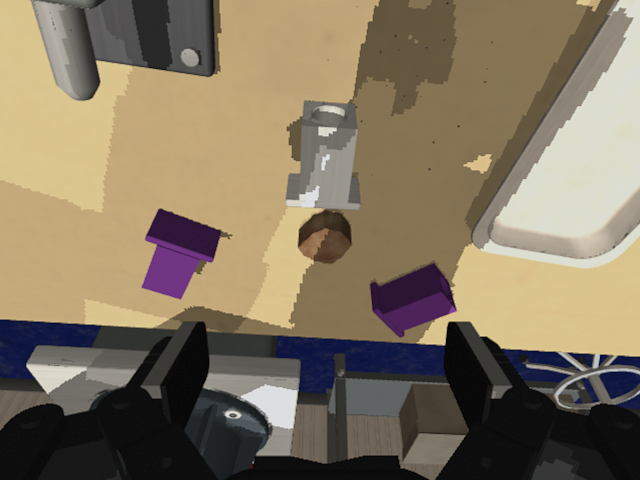

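The wrist view shows the right foot at about (328,160). Its bore is about 36 px wide against a 52 px body, so roughly 21 mm, which looks like the one that fits. I'll zoom in to get its pose.

```bash
python3 - <<'E'
from h import *
i=cv2.imread('pics/w2.png')[92:217,275:375]
cv2.imwrite('pics/crop2.png',cv2.resize(i,None,fx=4.8,fy=4.8,interpolation=cv2.INTER_CUBIC))
E
```

```text
(no output)
```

View pics/crop2.png

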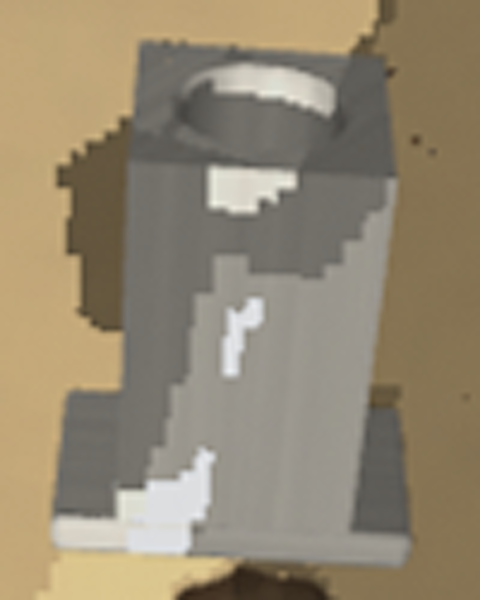

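```bash
python3 - <<'E'
from h import *
import pickle
c=pickle.load(open('w2.pkl','rb'))
P=lambda u,v:ray(c,275+u/4.8,92+v/4.8,.032)
a,b,s1,s2,r1,r2=[P(*p) for p in [(128,162),(396,177),(52,517),(410,537),(55,548),(408,565)]]
mo=(a+b)/2;so=(s1+s2)/2;re=(r1+r2)/2
print(mo,so,re);ang=lambda w:np.degrees(np.arctan2(w[1],w[0]))
print('yaw axis',ang(mo-re),'mouth',ang(a-b)-90,'sole',ang(s1-s2)-90,ang(r1-r2)-90)
print(np.linalg.norm(a-b),np.linalg.norm(s1-s2),np.linalg.norm(mo-so),np.linalg.norm(mo-re),'ctr',(mo+re)/2)
print(np.linalg.norm(P(308,0)-P(308,1)))
# pin in this view
for z,u,v in ((.07,85,92),(.07,74,10)): print(ray(c,u,v,z))
E
```

```text
[ 0.50345063 -0.15728104  0.032     ] [ 0.44979957 -0.15903126  0.032     ] [ 0.44465165 -0.15960024  0.032     ]
yaw axis 2.258741533804948 mouth 2.4633883981854865 sole 1.909325699850143 2.4209845985942877
0.031696569952265836 0.04900806458017419 0.05367960279910222 0.058844701825109896 ctr [ 0.47405114 -0.15844064  0.032     ]
0.00011423350273797071
[ 0.52953634 -0.04642247  0.07      ]
[ 0.56266675 -0.05178846  0.07      ]
```

```bash
python3 - <<'E'
from h import *
import pickle
t0=m.get_time()
F=yaw(np.radians(2.3));k=np.array([.474,-.1585,.016])
m.line_to(*foot_pose(k+[0,0,.06],F),feed=.2)
print(m.line_to(*foot_pose(k,F),feed=.12,stop_force=15), m.get_ft_force())
m.command_gripper(0.02);print('w',m.get_gripper_width())
m.line_to(*foot_pose(k+[0,0,.075],F),feed=.2)
Gy=np.radians(-3.7);fx=yaw(Gy)[:,0];tip=np.array([.523,-.0445,.07])
m.move_pose(*foot_pose(tip-fx*.055,yaw(Gy)))
c=cap('wrist','w3.png');pickle.dump(dict(c),open('w3.pkl','wb'));print(m.get_time(),m.get_time()-t0,m.get_gripper_width())
i=c['image'];cv2.imwrite('pics/w3c.png',cv2.resize(i[100:420,160:480],None,fx=1.85,fy=1.85,interpolation=cv2.INTER_CUBIC))
cap('side','s3.png')
E
```

```text
False [-0.46438188  0.43190408 -0.15057717]
w 0.019909057114836308
4.85 2.8 0.020036969159443186
```

View pics/w3.png

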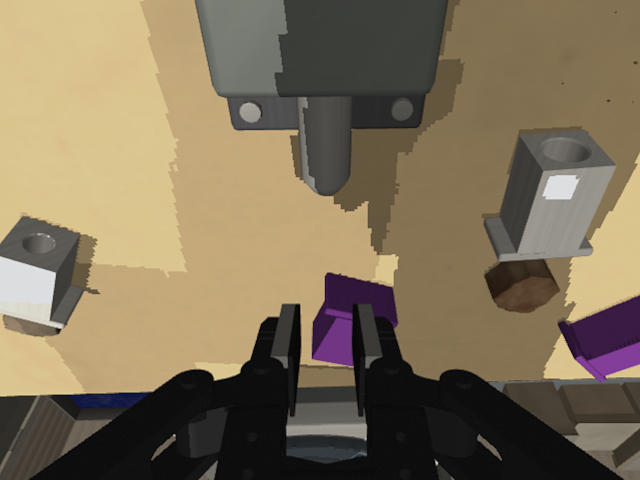

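The grasp missed: the fingers closed to the full 20 mm and the foot still lies on the worktop, bore at (568,150). The left foot's bore at (40,243) is clearly smaller. I'll check where the foot and the fingertips project.

```bash
python3 - <<'E'
from h import *
import pickle
c=pickle.load(open('w3.pkl','rb'))
q=[ray(c,*p,.032) for p in [(515,170),(614,165),(591,248),(500,259)]]
print(np.round(q,4)); print('ctr',np.mean(q,0))
p=m.get_ee_pos();R=Ro.from_rotvec(m.get_orientation()).as_matrix()
print(p,R.round(3),'tcp px',proj(c,p),'grasp px',proj(c,p-.019*R[:,2]), m.ik(*foot_pose([.474,-.1585,.016],yaw(.04))))
c=pickle.load(open('w2.pkl','rb'))
print('expected foot corners in w2',[proj(c,[.474+x,-.1585+y,.032]).round() for x,y in ((.03,.016),(.03,-.016),(-.03,-.025))])
print('foot mouth now in w2 frame')
E
```

```text
[[ 0.5044 -0.1281  0.032 ]
 [ 0.5044 -0.1715  0.032 ]
 [ 0.4515 -0.1811  0.032 ]
 [ 0.4459 -0.1346  0.032 ]]
ctr [ 0.47652484 -0.1538057   0.032     ]
[ 0.46504494 -0.04139292  0.06089527] [[ 0.904 -0.065 -0.422]
 [-0.059 -0.998  0.027]
 [-0.423  0.    -0.906]] tcp px [328.30651372 283.74335495] grasp px [328.59159823 302.24953416] [-0.32602575  0.74634044  1.59460626 -0.162035    1.2156282   1.29323673]
expected foot corners in w2 [array([304., 124.]), array([360., 129.]), array([359., 212.])]
foot mouth now in w2 frame
```

View pics/s3.png

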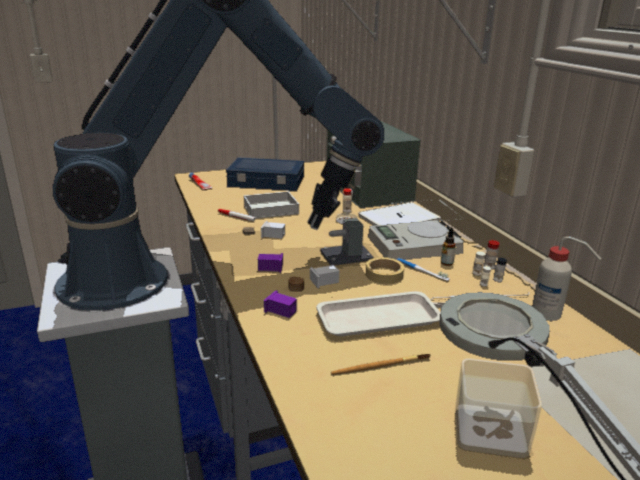

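```bash
python3 - <<'E'
from h import *
import pickle
m.command_gripper(.085);print(m.get_gripper_width())
p,o=foot_pose(np.array([.474,-.1585,.016+.045]),yaw(np.radians(2.3)))
m.move_pose(*foot_pose(np.array([.474,-.1585,.016+.075]),yaw(np.radians(2.3))))
m.line_to(p,o,feed=.2)
c=cap('wrist','w4.png');pickle.dump(dict(c),open('w4.pkl','wb'));print(m.get_ee_pos(),p,m.get_time())
E
```

```text
0.08504333157609804
[ 0.47092124 -0.15795465  0.05254912] [ 0.47097269 -0.15862159  0.05228015] 6.4417
```

View pics/w4.png

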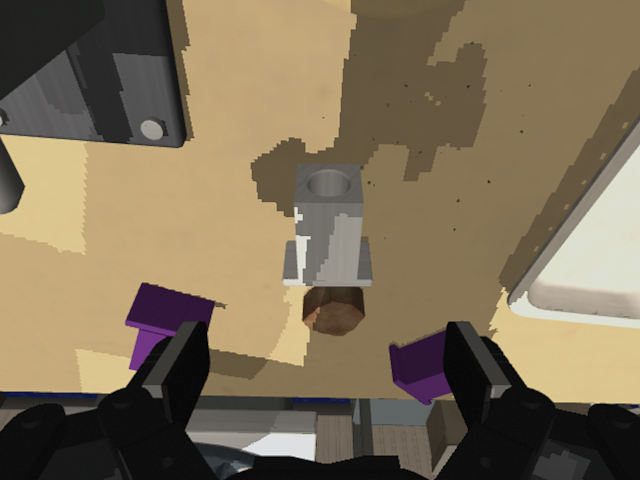

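```bash
python3 - <<'E'
from h import *
import pickle
p,o=foot_pose(np.array([.474,-.1585,.016]),yaw(np.radians(2.3)))
print(m.line_to(p,o,feed=.1,stop_force=15),m.get_ee_pos(),p,m.get_ft_force(),m.get_time())
a=cap('wrist')['image'];m.command_gripper(0.0);print(m.get_gripper_width(),m.get_time(),m.get_ft_force())
b=cap('wrist')['image']
cv2.imwrite('pics/w5.png',np.hstack([a[120:,120:520],b[120:,120:520]]))
E
```

```text
False [ 0.4711419  -0.15866337  0.00747258] [ 0.47097269 -0.15862159  0.00728015] [0.42027953 0.52776766 0.93894572] 7.0417
3.940561617973284e-05 7.8583 [-0.05871259 -0.95694929 -0.61594142]
```

View pics/w5.png

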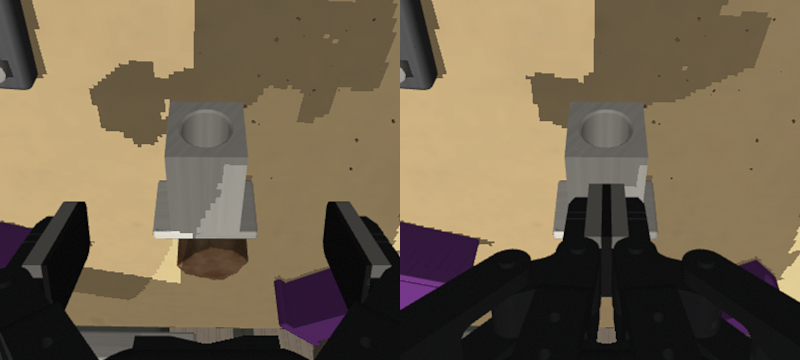

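The fingers closed above the foot without touching it, although the reported TCP was at z = 7 mm. So the real fingertips are well short of the TCP. I'll measure the offset by gently touching the worktop at a bare spot, fingers shut and pointing down.

```bash
python3 - <<'E'
from h import *
p,o=foot_pose(np.array([.474,-.1585,.08]),yaw(np.radians(2.3)))
m.line_to(p,feed=.25)
# vertical tool
o2=Ro.from_matrix(tool(np.eye(3),0.)).as_rotvec()
m.move_pose([.475,-.108,.05],o2)
print(m.line_to([.475,-.108,-.045],feed=.06,stop_force=4),m.get_ee_pos(),m.get_ft_force(),m.get_gripper_width(),m.get_time())
m.line_to([.475,-.108,.05],feed=.25)
E
```

```text
True [ 0.47481606 -0.10794137 -0.03867466] [-2.16648028 -0.1948298   7.82627756] -0.0005095620124799445 10.25
```

Contact came at TCP z = −38.7 mm, so the real fingertips are 38 mm behind the reported TCP. I'll correct for that and grasp again.

```bash
sed -i 's/footR@g+.019\*T/footR@g+.057*T/' h.py; python3 - <<'E'
from h import *
import pickle
m.command_gripper(.085)
F=yaw(np.radians(2.3));k=np.array([.474,-.1585,.016])
m.move_pose(*foot_pose(k+[0,0,.045],F))
print(m.line_to(*foot_pose(k,F),feed=.1,stop_force=12), m.get_ft_force())
m.command_gripper(0.02);w=m.get_gripper_width();print('w',w)
if w>.027:
    m.line_to(*foot_pose(k+[0,0,.075],F),feed=.2)
    Gy=np.radians(-3.7);fx=yaw(Gy)[:,0];tip=np.array([.523,-.0445,.07])
    m.move_pose(*foot_pose(tip-fx*.055,yaw(Gy)))
c=cap('wrist','w6.png');pickle.dump(dict(c),open('w6.pkl','wb'));print(m.get_time(),m.get_gripper_width(),m.get_ft_force(),m.get_ee_pos())
E
```

```text
False [0.83230461 0.63621    0.34258809]
w 0.03065266387461509
14.3083 0.031004879556562854 [ 0.10946966 -0.85246619 -0.46129517] [ 0.44871202 -0.03995434  0.02602463]
```

View pics/w6.png

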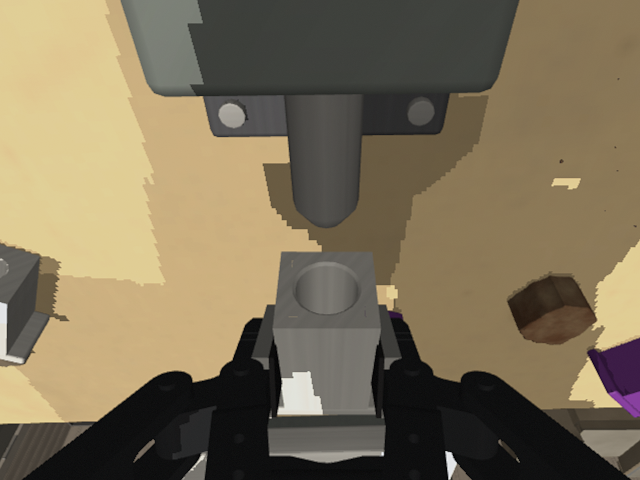

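Foot held, mouth at about (327,289), pin tip apex at (327,226) and pin axis near column 325. I'll compute the relative lateral and angular offsets.

```bash
python3 - <<'E'
from h import *
import pickle
c=pickle.load(open('w6.pkl','rb'))
Gy=np.radians(-3.7);F=yaw(Gy)
p=np.array(m.get_ee_pos());R=Ro.from_rotvec(m.get_orientation()).as_matrix()
Fh=R@tool(np.eye(3)).T; k=p-.057*R[:,2]-Fh@G
print('foot nominal',k,Fh[:,0])
for n,x in (('top corners',[(.03,.016,.016),(.03,-.016,.016)]),('bot',[(.03,.016,-.016),(.03,-.016,-.016)]),('ctr',[(.03,0,0)]),('sole rear top',[(-.03,.025,.016),(-.03,-.025,.016)])):
    print(n,[proj(c,k+Fh@np.array(v)).round(1) for v in x])
L=lambda u,v,z:F.T@ray(c,u,v,z)   # in gauge-aligned axes
print('mouth top mid (z .086)',L(327,327,.086),'bot (z .054)',L(326.5,252,.054),'nominal',F.T@(k+Fh[:,0]*.03))
# pin axis: midline of silhouette at axis height
for a,b,v in ((288,362,100),(293,358,200)): print('pin',L((a+b)/2,v,.07), 'width',np.linalg.norm(L(a,v,.072)-L(b,v,.072)))
print('apex',L(327,227,.07),'block edge mid',L((155+493)/2,96,.097),'w',np.linalg.norm(L(155,96,.097)-L(493,96,.097)), L(155,96,.097),L(493,96,.097))
E
```

```text
foot nominal [ 0.46781867 -0.04117982  0.06915906] [ 0.99793949 -0.06414857 -0.00131354]
top corners [array([273.9, 329.8]), array([384. , 329.9])]
bot [array([282.2, 251.5]), array([374.7, 251.6])]
ctr [array([328.7, 287.3])]
sole rear top [array([263.9, 417.9]), array([392., 418.])]
mouth top mid (z .086) [ 0.50223992 -0.01030773  0.086     ] bot (z .054) [ 0.50015993 -0.01020934  0.054     ] nominal [ 0.49950096 -0.01089304  0.06911966]
pin [ 0.56223786 -0.00969661  0.07      ] width 0.015310941321484937
pin [ 0.53538914 -0.00983377  0.07      ] width 0.016295854435269395
apex [ 0.52607352 -0.01025317  0.07      ] block edge mid [ 0.57547398 -0.00958789  0.097     ] w 0.04828620239531535 [0.5754277  0.01455064 0.097     ] [ 0.57552027 -0.03373547  0.097     ]
```

```bash
python3 - <<'E'
from h import *
import pickle
Gy=np.radians(-3.7);F=yaw(Gy)
tip=np.array([.523,-.0445,.07]); loc=F.T@(tip-F[:,0]*.055)  # commanded local foot origin
loc+=[0,.0005,.0007]
go=lambda dx,**k:m.line_to(*foot_pose(F@(loc+[dx,0,0]),F),**k)
go(.015,feed=.1)
print('enter',go(.062,feed=.05,stop_force=6),F.T@m.get_ee_pos()-F.T@foot_pose(F@loc,F)[0],m.get_ft_force())
cv2.imwrite('pics/x.png',cap('side')['image'])
E
```

```text
enter False [6.17357617e-02 8.15804803e-06 1.49441558e-05] [ 0.06105866 -0.08191314 -1.88513688]
```

It went in 36 mm freely, with lateral forces under 0.1 N. Now I'll push it home against the block.

```bash
python3 - <<'E'
from h import *
import pickle
Gy=np.radians(-3.7);F=yaw(Gy)
tip=np.array([.523,-.0445,.07]); loc=F.T@(tip-F[:,0]*.055)+[0,.0005,.0007]
go=lambda dx,**k:m.line_to(*foot_pose(F@(loc+[dx,0,0]),F),**k)
r=go(.085,feed=.03,stop_force=10)
print(r,F.T@m.get_ee_pos()-F.T@foot_pose(F@loc,F)[0],m.get_ft_force(),m.get_time(),m.get_gripper_width())
m.hold(.2);print(m.get_ft_force())
c=cap('wrist');pickle.dump(dict(c),open('w7.pkl','wb'));cv2.imwrite('pics/w7.png',c['image'])
E
```

```text
True [ 7.46870569e-02 -1.35720909e-05 -4.10362854e-04] [ 0.79540031 -0.82970805 -1.58708933] 16.2667 0.031126956492398394
[-0.11829789  0.43946919 -1.40337126]
```

View pics/w7.png

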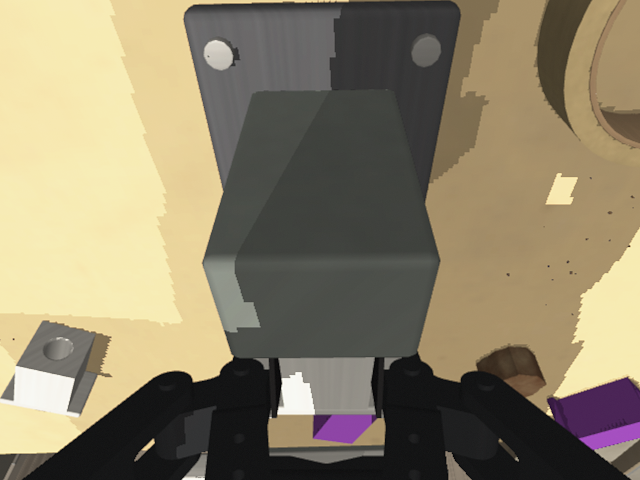

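```bash
python3 - <<'E'
from h import *
import pickle
F=yaw(np.radians(-3.7));c=pickle.load(open('w7.pkl','rb'))
L=lambda u,v,z:F.T@ray(c,u,v,z)
b=L(325,357,.097);print('block front top',b,'rear top',L(325,262,.097),'w',L(228,356,.097)-L(418,356,.097))
for v in (413,415,417): print('sole rear?',v,L(325,v,.086),L(270,v,.086)-L(382,v,.086))
p=np.array(m.get_ee_pos());R=Ro.from_rotvec(m.get_orientation()).as_matrix();k=p-.057*R[:,2]-F@G
for x in (-.03,-.024): print(x,proj(c,k+F@[x,.016,.016]),proj(c,k+F@[x,.025,.016]))
print(m.get_time())
i=c['image'][340:470,180:470];cv2.imwrite('pics/c7.png',cv2.resize(i,None,fx=2.7,fy=2.7,interpolation=cv2.INTER_CUBIC))
E
```

```text
block front top [ 0.5778669  -0.00965193  0.097     ] rear top [ 0.61485865 -0.00968661  0.097     ] w [-1.05452810e-05  5.05559287e-02  0.00000000e+00]
sole rear? 413 [ 0.51814263 -0.00957964  0.086     ] [9.39877980e-07 4.32217618e-02 0.00000000e+00]
sole rear? 415 [ 0.51634657 -0.00957795  0.086     ] [1.38002250e-06 4.35580647e-02 0.00000000e+00]
sole rear? 417 [ 0.51452234 -0.00957624  0.086     ] [1.83391180e-06 4.38996421e-02 0.00000000e+00]
-0.03 [285.57463828 417.46624424] [262.60745391 417.46667577]
-0.024 [284.52432681 410.77934291] [260.95378326 410.77945502]
16.5167
```

View pics/c7.png

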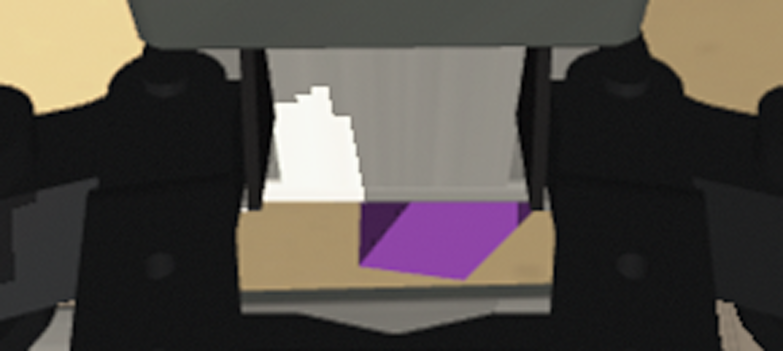

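The sole's rear to the block face measures about 60 mm, so it looks home. To rule out that a finger touched the block first, I'll regrip 3 mm farther back and press again. It should then stop 3 mm earlier.

```bash
python3 - <<'E'
from h import *
F=yaw(np.radians(-3.7))
tip=np.array([.523,-.0445,.07]); loc=F.T@(tip-F[:,0]*.055)+[0,.0005,.0007]
go=lambda dx,**k:m.line_to(*foot_pose(F@(loc+[dx,0,0]),F),**k)
D=lambda:(F.T@m.get_ee_pos()-F.T@foot_pose(F@loc,F)[0]).round(4)
m.command_gripper(.05);go(.0715,feed=.1);m.command_gripper(.02)
print(m.get_gripper_width(),D())
r=go(.082,feed=.03,stop_force=12);print(r,D(),m.get_ft_force(),m.get_gripper_width());m.hold(.1);print(D(),m.get_ft_force(),m.get_time())
E
```

```text
0.030460817131973916 [0.0716 0.     0.0002]
True [ 0.0718 -0.      0.0003] [0.41238695 0.60620109 5.70369811] 0.030977613921782762
[ 0.0718 -0.      0.0002] [0.0268124  0.59033114 5.332156  ] 17.6917
```

It stopped at once at 71.8 mm, 2.9 mm earlier than before, so the foot itself is home. Now I'll take it off and stand it in the tray.

```bash
cat > tray.py <<'E'
from h import *
F=yaw(np.radians(-3.7))
tip=np.array([.523,-.0445,.07]); loc=F.T@(tip-F[:,0]*.055)+[0,.0005,.0007]
g=G-[.003,0,0]
m.line_to(*foot_pose(F@(loc+[-.005,0,.0003]),F),feed=.12)
print(m.get_gripper_width(),m.get_ft_force())
U=upright(np.pi);T=np.array([.52,-.335,.034])
m.line_to(*foot_pose(F@(loc+[-.03,0,.16]),F),feed=.25)
m.move_pose(*foot_pose(T+[0,0,.2],U,g))
print('above',m.get_ee_pos(),m.get_time())
m.line_to(*foot_pose(T+[0,0,.05],U,g),feed=.2)
c=cap('wrist','w8.png');cap('side','s8.png')
E
python3 tray.py; python3 - <<'E'
import cv2,numpy as np
a=cv2.imread('pics/w8.png');b=cv2.imread('pics/s8.png')
cv2.imwrite('pics/b8.png',np.hstack([cv2.resize(a,(400,300)),cv2.resize(b[150:390,200:520],(400,300))]))
E
```

```text
0.03123257877144778 [-0.31679119  0.3348529  -2.04824497]
above [ 0.56337898 -0.33451011  0.21169042] 21.2583
```

View pics/b8.png

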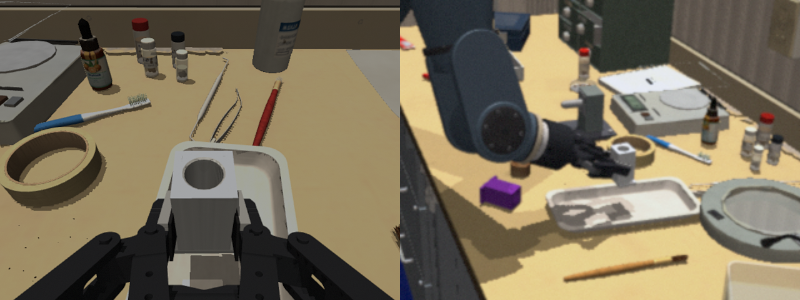

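The foot is upright over the tray, but the tray's long side lies along world x, so I'll centre the foot in y at −0.347 before lowering.

```bash
python3 - <<'E'
from h import *
g=G-[.003,0,0];U=upright(np.pi);T=np.array([.52,-.347,.034])
m.line_to(*foot_pose(T+[0,0,.03],U,g),feed=.15)
r=m.line_to(*foot_pose(T+[0,0,-.008],U,g),feed=.04,stop_force=5)
print(r,m.get_ee_pos()-foot_pose(T,U,g)[0],m.get_ft_force())
m.command_gripper(.046);print(m.get_gripper_width())
Z=tool(U)[:,2];p=np.array(m.get_ee_pos())
m.line_to(p-.09*Z,feed=.12)
c=cap('wrist','w9.png');print(m.get_time());cap('side','s9.png')
a=cv2.imread('pics/w9.png');b=cv2.imread('pics/s9.png')
cv2.imwrite('pics/b9.png',np.hstack([cv2.resize(a,(400,300)),cv2.resize(b[150:390,200:520],(400,300))]))
E
```

```text
True [ 0.00024927  0.00014237 -0.0005034 ] [1.52959074 0.19952438 3.61107548]
0.04563977172905426
24.55
```

View pics/b9.png

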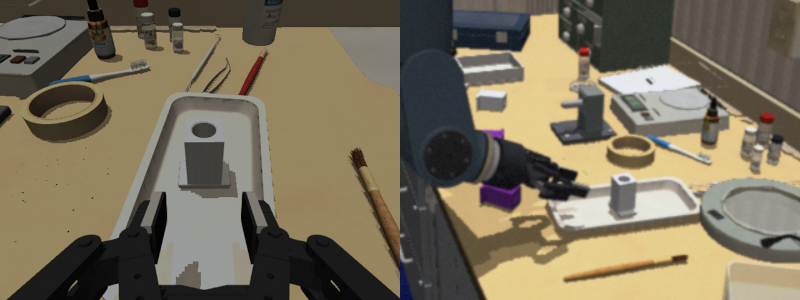

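The foot stands upright in the tray. Next is the other foot. I'll cross-check its pose from the earlier w7 picture, grasp it, then try it gently on the pin.

```bash
python3 - <<'E'
from h import *
import pickle
c=pickle.load(open('w7.pkl','rb'))
a,b=ray(c,17,367,.032),ray(c,83,378,.032);print('w7 mouth',a,b,(a+b)/2,np.degrees(np.arctan2(*(a-b)[1::-1]))-90)
y=np.radians(-30);F=yaw(y);k=np.array([.431,.141,.016])
p=np.array(m.get_ee_pos());m.line_to(p+[0,0,.13],feed=.3)
m.move_pose(*foot_pose([.45,-.03,.22],yaw(y)))
m.move_pose(*foot_pose(k+[0,0,.06],F));m.command_gripper(.085)
c=cap('wrist','w10.png');pickle.dump(dict(c),open('w10.pkl','wb'));print(m.get_time())
print('pred top corners',[proj(c,k+F@np.array(v)).round(0) for v in ((.03,.016,.016),(.03,-.016,.016),(-.03,.025,.016),(-.03,-.025,.016))])
E
```

```text
w7 mouth [0.46632892 0.14026452 0.032     ] [0.45117893 0.1080128  0.032     ] [0.45875392 0.12413866 0.032     ] -25.161416001073974
28.9667
pred top corners [array([286., 201.]), array([366., 201.]), array([276., 297.]), array([376., 297.])]
```

View pics/w10.png

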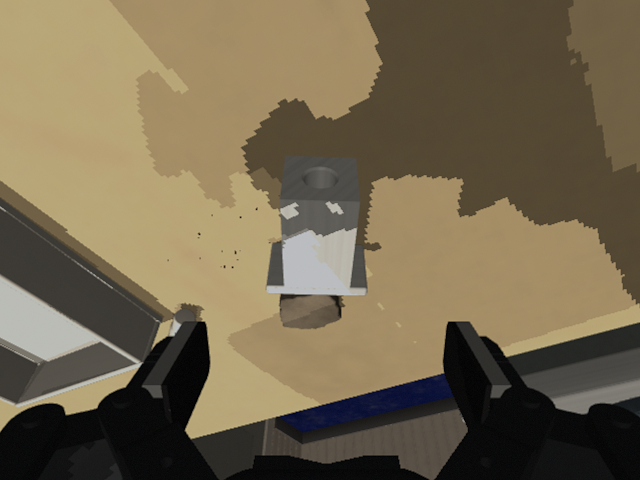

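The small-bore foot is centred at about column 318, 3 mm to the left of the prediction. A marker end at (185,315) is near the left finger, so I'll open only to 62 mm, correct and grasp.

```bash
python3 - <<'E'
from h import *
import pickle
y=np.radians(-29.5);F=yaw(y);k=np.array([.431,.141,.016])+F@[.001,.003,0]
m.command_gripper(.062)
m.line_to(*foot_pose(k+[0,0,.045],F),feed=.15)
print(m.line_to(*foot_pose(k,F),feed=.1,stop_force=12))
m.command_gripper(.02);w=m.get_gripper_width();print('w',w)
if w>.027:
    m.line_to(*foot_pose(k+[0,0,.09],F),feed=.2)
    F=yaw(np.radians(-3.7));tip=np.array([.523,-.0445,.07]); loc=F.T@(tip-F[:,0]*.055)+[0,.0005,.0007]
    m.move_pose(*foot_pose(F@(loc+[-.015,0,.02]),F))
    m.line_to(*foot_pose(F@loc,F),feed=.12)
    c=cap('wrist','w11.png');pickle.dump(dict(c),open('w11.pkl','wb'))
print(m.get_time(),m.get_gripper_width(),m.get_ft_force())
E
```

```text
False
w 0.031122767320807147
32.3167 0.03083207754928487 [ 0.02229983 -0.63310821 -0.84783673]
```

View pics/w11.png

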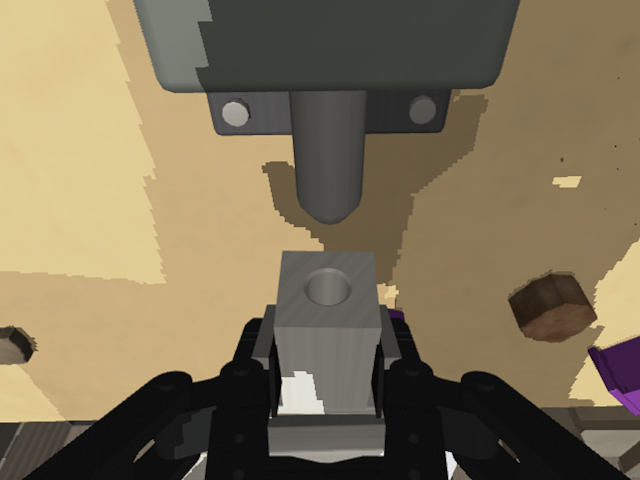

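The second foot is held and aligned, bore about 44 px against 96 px, so 14 mm. I'll try it gently, then reject it.

```bash
python3 - <<'E'
from h import *
F=yaw(np.radians(-3.7));tip=np.array([.523,-.0445,.07]); loc=F.T@(tip-F[:,0]*.055)+[0,.0005,.0007]
D=lambda:(F.T@m.get_ee_pos()-F.T@foot_pose(F@loc,F)[0]).round(4)
print('try',m.line_to(*foot_pose(F@(loc+[.045,0,0]),F),feed=.04,stop_force=5),D(),m.get_ft_force())
m.line_to(*foot_pose(F@(loc+[-.01,0,0]),F),feed=.15)
m.line_to(*foot_pose(F@(loc+[-.02,0,.14]),F),feed=.25)
B=np.array([.475,.33,.02]);I=np.eye(3)
m.move_pose(*foot_pose(B+[0,0,.13],I));print(m.get_gripper_width(),m.get_time())
c=cap('wrist','w12.png')
E
```

```text
try True [ 0.0343  0.0004 -0.0003] [-0.26141634  2.33179735  3.33813712]
0.03098857705411637 35.6917
```

View pics/w12.png

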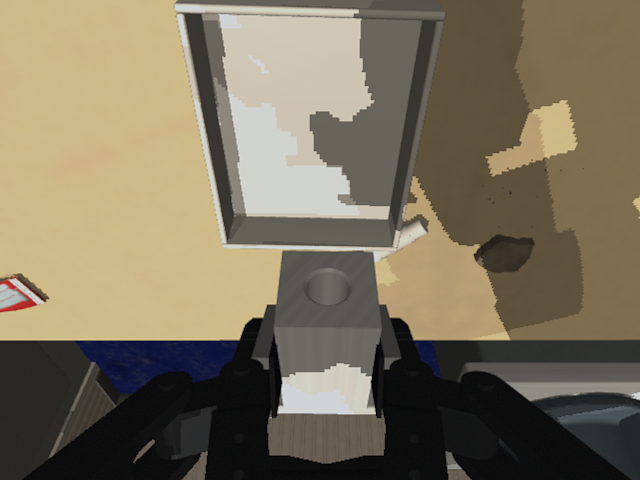

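The 14 mm foot stopped at the tapered tip about 8 mm in, as expected. The box rim runs from (225,245)/(398,245) to (178,8)/(440,8). I'll refine its centre and place the foot.

```bash
python3 - <<'E'
from h import *
c=cap('wrist')
q=np.array([ray(c,*p,.035) for p in [(223,247),(398,245),(440,10),(177,8)]]);ctr=q.mean(0);d=(q[2]+q[3]-q[0]-q[1])
ya=np.arctan2(d[1],d[0]);print(q.round(3),ctr,np.degrees(ya))
F=yaw(ya);B=np.array([ctr[0],ctr[1],.02])-F@[.005,0,0]
assert abs(ctr[0]-.48)<.025 and abs(ctr[1]-.33)<.025
m.line_to(*foot_pose(B+[0,0,.06],F),feed=.2)
print(m.line_to(*foot_pose(B+[0,0,-.004],F),feed=.05,stop_force=5),m.get_ee_pos()-foot_pose(B,F)[0],m.get_ft_force())
m.command_gripper(.05)
p=np.array(m.get_ee_pos());m.line_to(p+[0,0,.12],feed=.2)
m.move_pose([.40,.10,.30],Ro.from_matrix(tool(np.eye(3),0.)).as_rotvec())
a=cap('top')['image'];b=cap('side')['image']
cv2.imwrite('pics/f.png',np.hstack([cv2.resize(a[160:340,120:460],(400,300)),cv2.resize(b[150:390,200:520],(400,300))]));print(m.get_time())
E
```

```text
[[0.41  0.399 0.035]
 [0.412 0.28  0.035]
 [0.556 0.279 0.035]
 [0.556 0.394 0.035]] [0.48355145 0.33811658 0.035     ] -1.273232483858211
True [-0.00021476 -0.00020452  0.00069739] [ 1.17526079 -0.61976405  6.11164043]
39.7917
```

View pics/f.png

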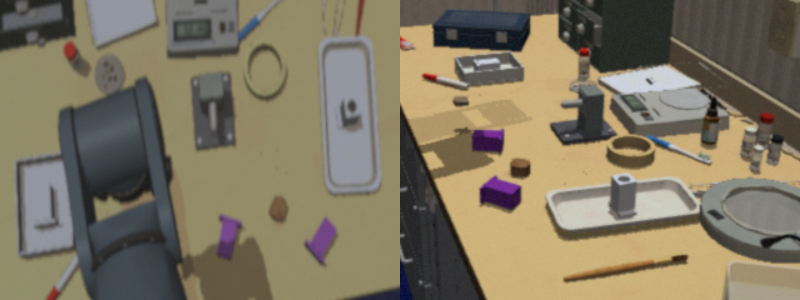

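The good foot stands in the tray, the other lies in the box, and the bystanders look undisturbed.

```bash
python3 -c "
from h import *
print(m.get_ft_force(),m.get_time());print(m.finish_job())"
```

```text
[-0.10369473 -1.08460597  0.35395434] 39.7917
the job is handed in; nothing more can be done
None
```

The job is done and handed in at 39.8 s. I can't tell from the pictures which foot is foot_a or foot_b.

- **Foot that fits:** the right-hand foot (at about y = −0.16 m at first) went freely onto the pin. I pushed it home against the block. After I regripped it 3 mm farther back it stopped 2.9 mm earlier, so the foot itself was against the block, not the fingers. I then took it off and stood it upright, open end up, in the steel tray.
- **Foot that does not fit:** the left-hand foot (at about y = +0.14 m at first) was tried second with a 5 N force limit. It stopped about 8 mm in, at the tapered tip, and now lies in the reject box.
- **Last checks:** the final top and side pictures show the good foot upright in the tray, the other in the box, and the bystanders in view where they were. The gripper was open and touching nothing.

**What disagreed:**
- The real fingertips sit about 38 mm short of the reported TCP. My first two grasps therefore closed on air above the foot without moving it. I measured the offset with a light touch on a bare spot of the worktop and corrected for it.
- I viewed 18 pictures, well over the budget of 10.

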